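# Put the seasoning things back in their holders

## Task

Tidy the seasoning station: put the salt mill in the large round holder, the spice jar in the small round holder, the matchbox in the short rectangular holder and the butter spreader in the long narrow tray. Set each one down in its recess so that it rests flat on the recess floor inside the rim, the mill and the jar upright, and do not push the ramekin or the brass tin about.

Things in the scene. Friction and masses are not known exactly. Their poses are not given: they have to be found in the camera images.
- mill_center (a point): Pale wooden salt mill standing upright, turned and waisted, round foot 58 mm across, 150 mm tall, head 50 mm wide (from 112 to 132 mm up, rounded; a good place to grip) with a small 12 mm finial on top. This point is on its axis, 75 mm above its foot; z is up along the axis.
- jar_center (a point): Clear glass spice jar with a cork stopper, standing upright, round, 44 mm across, 92 mm tall (glass body up to 72 mm, cork 37 mm wide above). This point is on its axis, 46 mm above its foot; z is up along the axis.
- match_box_center (a point): Cream-coloured matchbox lying flat, 36 (its x) by 53 (its y) by 15 mm high. This point is its centre.
- spreader_center (a point): Butter spreader lying flat, 137 mm long along its x, with a pale wooden handle (x from -68 to +12 mm, 18 mm wide, 12 mm high) and a thin round-ended steel blade (up to 25 mm wide) at its +x end. This point is the middle of its length, 6 mm up, on the front part of the handle near the balance point: grip it there or up to 20 mm towards the handle end.
- holder_mill: Large round wooden holder, fixed to the worktop: a disc 92 mm across and 11 mm high with a round recess 78 mm across. Recess floor 4 mm above the worktop, rim 7 mm wide. Origin at the centre of its underside.
- holder_jar: Small round wooden holder, fixed: a disc 74 mm across and 11 mm high with a round recess 60 mm across. Recess floor 4 mm above the worktop, rim 7 mm wide. Origin at the centre of its underside.
- holder_box: Short rectangular wooden holder, fixed: 64 (its x) by 82 (its y) mm outside, 9 mm high, recess 50 (x) by 68 (y) mm, recess floor 4 mm above the worktop, rim 7 mm wide. Origin at the centre of its underside.
- holder_spreader: Long narrow wooden tray, fixed: 172 (its x) by 58 (its y) mm outside, 9 mm high, recess 158 (x) by 44 (y) mm, recess floor 4 mm above the worktop, rim 7 mm wide. Origin at the centre of its underside.
- ramekin: Bystander: white fluted ramekin, loose, 68 mm across and 45 mm high. Origin at the centre of its underside.
- tin: Bystander: round brass tin with a lid knob, loose, 67 mm across and 71 mm high. Origin at the centre of its underside.
Not all that is in view belongs to the job. What is shaped like the holder_mill but grey is not meant.

How it is judged:
By the outcome, as a careful person would: the job done as asked, in the order asked, and still so for the second after the job is handed in, with the robot touching nothing.
It also fails if it takes over 136 s, if anything falls off the work surface, if the arm or the gripper's body presses on something with over 40 N, if the wrist force passes 120 N, or if a joint passes its speed limit or range.

## Robot

A 6-joint arm with a two-finger parallel gripper is mounted at the origin on a cart in front of the work surface, level with it; the furniture and walls round the work are solid. World frame = base frame: x ahead of the robot, y to its left, z up, the work surface at z = 0. Lengths are in m, angles in rad, forces in N, time in s.
With the tool pointing down it reaches from about 0.425 to 0.95 m from the base axis. Payload 3.5 kg.
Tool frame: the origin (TCP) lies at the very end of the fingers, on their centre line; the grasp point (between the pads) lies 19 mm behind it (ctrl.grip_point_offset is the distance from the TCP to the grasp point, in m); z points along the fingers, y is the line along which they close (so a half turn about z gives the same grasp; the last joint's range is limited). The gripper opens to 85 mm and grips with 20 to 120 N. Pads are 22 mm wide; open, the fingers measure 114 mm over their backs; the gripper's body (76 mm by 85 mm) begins 54 mm behind the grasp point. The pads swing forward as they close: fully open they stand 13 mm farther back than shut.
Start: joints at [1.109, 0.286, 1.577, -0, 1.279, -0.15], TCP at [0.207, 0.642, 0.231] pointing down, gripper open.
Joint ranges: [-2.77, 2.77], [-0.9, 2.22], [0.21, 2.48], [-1.53, 4.67], [0.24, 2.81], [-2.84, 2.84]. Speed limits (rad/s): [2.79, 2.79, 3.14, 3.14, 3.14, 3.14].

## Interface

Orientations are given as a unit quaternion [x, y, z, w].
In Python, from plant import telemetry, vision, ctrl gives the robot as it stands.
- The arm moves only by the tool arm_command, never from a script. Its argument "series" is one flat list of numbers, 7 for each row, row after row: the shift along the tool's x, y, z in cm, then the turn, a rotation vector about the tool's x, y, z in degrees, then the closure, from 0 (fully open) to 1 (shut). A call has 1 to 10 rows; each row is the pose to reach, as a shift and turn from the pose commanded when the call began, along the tool's axes at that moment; what a row does not reach only later rows make up. A row lasts 1/12 s, in which the tool goes at most 41.7 mm and 7.16 degrees, less where a joint would pass 70% of its speed; a pose out of reach is approached as far as the arm can. A call with a gripper value outside its range is refused whole. The fingers move at their own pace and stop on an object; "force" is the grip in N (left out, the last holds). Time passes only in rows, so rows that repeat a pose let the fingers close. It gives the time, the measured TCP pose, the force, the opening and the grip force at its end, in the units of the state.
- telemetry.get_state(): the state, without advancing time (a new reading comes with each control period).
- vision.read_camera(name): name is "scene" or "top" or "wrist"; returns a dict with "color" (420x560x3 uint8, blue, green, red), "K" (3x3 intrinsics, pixels), "rvec" (rotation vector, rad) and "tvec" (3), from world to camera coordinates, as OpenCV has them; the wrist camera has in their place "T_tool_cam" (4x4, takes a point from camera to tool coordinates, whose origin is the TCP and whose axes are the flange's). Camera axes: x right, y down, z forward; pixel columns grow to the right and rows downward; lengths in m; the calibration is good to about 2 mm. A picture is of the moment at which its call begins: read the wrist's pose just before it. There is no depth.
- ctrl.sign_off(): hands the job in; it is judged then, once.
The state is a dict: "time": time; "qpos": joint angles; "dq": joint speeds; "joint_efforts": joint torques, N m; "eef_pos": TCP position; "tcp_rot": TCP orientation; "contact_force": force on the tool from outside, world axes, zero at the start; "wrist_torque": the same for the moment, N m; "opening": opening from 0.0 (shut) to 1.0 (fully open); "finger_force": force on a finger pad.
Only numpy, scipy, OpenCV 4.12 (cv2) and the standard library are available. Lean on these libraries where they do the work, as an engineer would, in place of code of your own. Each camera call takes 0.05 s, during which the arm holds its last target. There are 200 camera calls.

## Working session

There is one attempt and no reset: what is moved stays moved. The work goes in short steps, Python scripts to look and compute and a tool call to move; the robot and the scene stay as the last step left them, time stands still between calls to the robot, and variables do not carry over. Pictures are saved under pics/ and viewed, at most 14 in all, crops included, and the job is handed in when it is done.

Besides the shell and the picture viewer there is one more tool, called after ">>>" as name(argument=value, ...) on one line, values as JSON. arm_command: Moves the arm, as the interface text tells. Its arguments: {"type":"object","properties":{"series":{"type":"array","items":{"type":"number"}},"force":{"type":"number"}},"required":["series"]}

```bash
mkdir -p pics; ls; python3 - <<'E'
from plant import telemetry, vision, ctrl
import cv2,numpy as np
s=telemetry.get_state();print(s['eef_pos'],s['tcp_rot'],s['opening'],s['time'],ctrl.grip_point_offset)
for n in ['top','scene']:
    r=vision.read_camera(n);cv2.imwrite(f'pics/{n}0.png',r['color'])
    R=cv2.Rodrigues(np.array(r['rvec']))[0];print(n,r['K'],(-R.T@np.array(r['tvec']).ravel()),R)
E
```

```text
pics
[0.20673187 0.6418701  0.22993503] [ 1.55273561e-01  9.87870814e-01 -1.11238131e-03 -3.72251314e-04] 0.9996332166929919 0.0 0.0187
top [[405.391144     0.         271.81321694]
 [  0.         405.391144   209.42074312]
 [  0.           0.           1.        ]] [ 0.44067552 -0.02244649  1.03685252] [[-0.00744945 -0.99984734 -0.01580522]
 [-0.99044507  0.00955416 -0.13757646]
 [ 0.13770647  0.01462933 -0.99036504]]
scene [[495.09323226   0.         279.22142697]
 [  0.         495.09323226 208.08383648]
 [  0.           0.           1.        ]] [-0.19188059 -0.53631619  1.24099191] [[ 0.57473265 -0.81830333  0.00787634]
 [-0.63968046 -0.45523863 -0.61932762]
 [ 0.51038347  0.35090946 -0.78509316]]
```

View pics/top0.png

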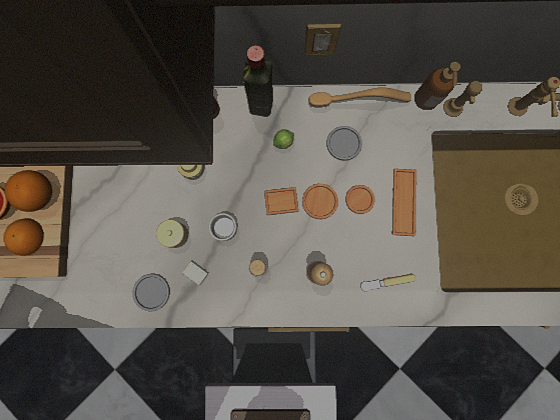

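View pics/scene0.png

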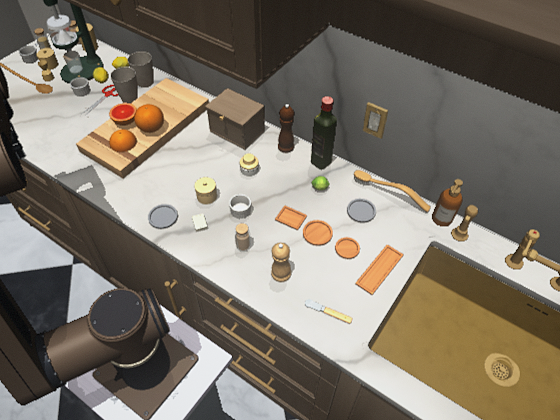

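Top view: the pale mill is at (320,272), the corked jar at (258,268), the matchbox at (195,272) and the spreader at (388,283). The holders are box (281,201), mill (319,201), jar (360,199) and tray (404,202).

Candidates for the large round holder are the grey discs (151,292) and (344,143), and the wooden disc (319,201). The wooden one fits, because grey is excluded. The dark mill at scene (286,128) isn't the pale mill. I'll measure these and confirm in one crop.

```bash
cat > h.py <<'E'
from plant import telemetry, vision, ctrl
import cv2,numpy as np
def ray(r,uv,z):
    R=cv2.Rodrigues(np.array(r['rvec'],float))[0];t=np.array(r['tvec'],float).ravel()
    uv=np.array(uv,float).reshape(-1,1,2)
    n=cv2.undistortPoints(uv,np.array(r['K']),None).reshape(-1,2)
    d=np.c_[n,np.ones(len(n))]@R; c=-R.T@t
    return (c+d*((z-c[2])/d[:,2])[:,None])[:,:2]
def proj(r,p):
    return cv2.projectPoints(np.array(p,float).reshape(-1,1,3),np.array(r['rvec'],float),np.array(r['tvec'],float),np.array(r['K']),None)[0].reshape(-1,2)
E
python3 - <<'E'
from h import *
r=vision.read_camera('top');im=r['color'];hsv=cv2.cvtColor(im,cv2.COLOR_BGR2HSV)
m=cv2.inRange(hsv,(4,90,110),(16,255,255));m[:160]=0;m[:,:255]=0;m[250:]=0;m[:,425:]=0
cs=cv2.findContours(m,cv2.RETR_EXTERNAL,cv2.CHAIN_APPROX_NONE)[0]
for c in cs:
    if cv2.contourArea(c)<300: continue
    P=ray(r,c.reshape(-1,2),0.010)
    b=cv2.minAreaRect((P*1000).astype(np.float32));print('holder',np.round(b[0],1),np.round(b[1],1),round(b[2],1))
for n,(x,y),w in [('mill',(320,272),22),('jar',(258,268),18),('box',(195,272),18),('spr',(388,283),34),('tin',(171,233),24),('ram',(223,226),24)]:
    p=hsv[y-8:y+9:4,x-8:x+9:4];print(n,p.reshape(-1,3)[::3].tolist())
print('bg',hsv[290,230],hsv[250,290])
a=cv2.resize(im[215:305,125:425],None,fx=2.66,fy=2.66,interpolation=cv2.INTER_CUBIC)
s=vision.read_camera('scene')
b=cv2.resize(s['color'][170:330,140:410],(798,473)[:2],interpolation=cv2.INTER_CUBIC)[:350]
cv2.imwrite('pics/c1.png',np.vstack([a,np.pad(b,((0,0),(0,a.shape[1]-b.shape[1]),(0,0)))]) if a.shape[1]>=b.shape[1] else a)
E
```

```text
holder [606.2 -31. ] [63.1 80. ] 6.0
holder [ 609.6 -233.1] [71.6 70. ] 89.4
holder [ 604.3 -130.9] [87.  88.3] 89.0
holder [ 600.6 -344.7] [ 55.7 170.3] 86.8
mill [[17, 80, 64], [18, 98, 101], [16, 95, 123], [16, 98, 120], [19, 99, 124], [16, 95, 102], [26, 12, 144], [16, 107, 126], [17, 99, 139]]
jar [[19, 19, 109], [38, 9, 109], [17, 92, 155], [24, 16, 79], [19, 92, 155], [18, 33, 94], [18, 88, 134], [19, 29, 97], [26, 14, 132]]
box [[20, 17, 133], [16, 20, 138], [30, 15, 156], [23, 23, 101], [33, 15, 154], [27, 18, 153], [27, 16, 156], [19, 20, 101], [20, 32, 95]]
spr [[22, 19, 150], [19, 14, 151], [16, 110, 88], [26, 82, 158], [32, 69, 159], [13, 11, 157], [23, 21, 148], [20, 15, 152], [17, 15, 150]]
tin [[28, 63, 159], [29, 56, 156], [32, 52, 157], [31, 48, 158], [21, 59, 91], [29, 62, 157], [29, 49, 155], [31, 58, 157], [28, 57, 165]]
ram [[30, 27, 76], [60, 3, 148], [105, 3, 155], [60, 2, 160], [0, 2, 159], [60, 2, 150], [40, 5, 156], [15, 7, 148], [15, 14, 107]]
bg [ 18  21 145] [ 15  18 143]
```

View pics/c1.png

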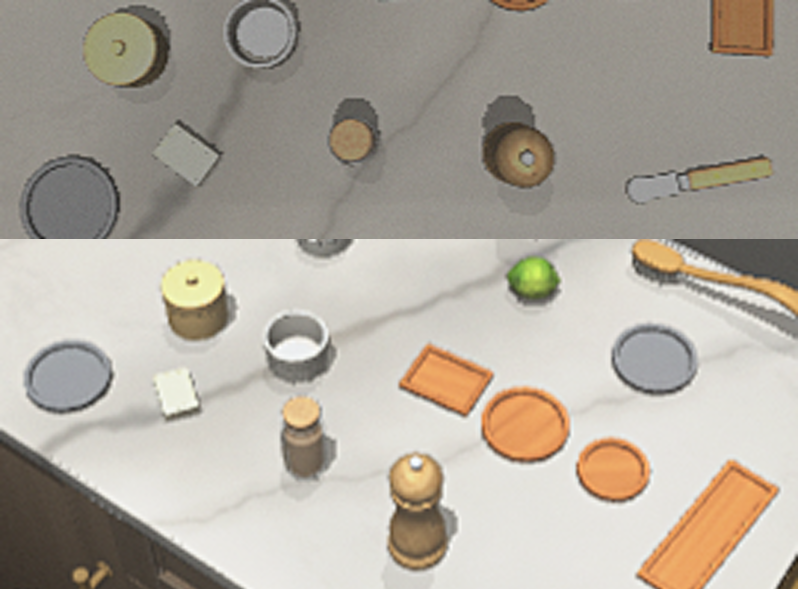

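The crop confirms all four items. In crop pixels: finial (527,158), cork (351,140), matchbox (187,153), spreader handle (690–772, 180–160), all standing free. The wooden holders match the given sizes. Next I'll get the item positions.

```bash
python3 - <<'E'
from h import *
r=vision.read_camera('top');s=vision.read_camera('scene');im=r['color'];hsv=cv2.cvtColor(im,cv2.COLOR_BGR2HSV)
f=lambda x,y:(125+x/2.66,215+y/2.66); g=lambda x,y:(140+x/2.956,170+(y-239)/2.956)
print('finial top',ray(r,f(527,157),.15),'scene',ray(s,g(416,460),.15))
print('cork top',ray(r,f(351,138),.092),'scene',ray(s,g(302,411),.092))
for n,box,lo,hi,z in [('box',(180,255,215,292),(22,8,145),(45,60,255),.015),('handle',(378,265,425,298),(18,45,110),(45,255,255),.010),('tin',(150,210,190,255),(24,35,140),(40,255,255),.06),]:
    x0,y0,x1,y1=box;m=np.zeros(im.shape[:2],np.uint8);m[y0:y1,x0:x1]=cv2.inRange(hsv,lo,hi)[y0:y1,x0:x1]
    m=cv2.morphologyEx(m,cv2.MORPH_CLOSE,np.ones((3,3)));c=max(cv2.findContours(m,0,1)[0],key=cv2.contourArea)
    b=cv2.minAreaRect((ray(r,c.reshape(-1,2),z)*1000).astype(np.float32));print(n,np.round(b[0],1),np.round(b[1],1),round(b[2],1))
print('box corners',ray(r,[f(154,154),f(180,121),f(220,154),f(199,186)],.015))
print('spr ends',ray(r,[f(627,190),f(772,167)],.008)); print('ram',ray(r,f(262,32),.045))
st=telemetry.get_state();from scipy.spatial.transform import Rotation as Ro
print(Ro.from_quat(st['tcp_rot']).as_matrix().round(3))
E
```

```text
finial top [[ 0.42225239 -0.11896761]] scene [[ 0.41830146 -0.12314908]]
cork top [[0.43842566 0.02682336]] scene [[0.4335976 0.02154  ]]
box [425.1 187.8] [51.6 34.3] 53.7
handle [ 403.  -323.3] [14.1 76.5] 9.7
tin [521.8 241.4] [61.8 63.2] 64.3
box corners [[0.42472798 0.21611672]
 [0.45531489 0.19220741]
 [0.4242817  0.15393774]
 [0.39484587 0.17320457]]
spr ends [[ 0.38815034 -0.22703308]
 [ 0.40842368 -0.36312574]]
ram [[0.53599669 0.11141418]]
[[-0.952  0.307 -0.   ]
 [ 0.307  0.952 -0.001]
 [ 0.    -0.001 -1.   ]]
```

```bash
cat > plan.py <<'E'
# usage: plan.py x y z yaw [x y z yaw ...]  (yaw = world angle of tool y, deg); shifts are relative to the present pose
import sys
from h import *
from scipy.spatial.transform import Rotation as Ro
s=telemetry.get_state();p=np.array(s['eef_pos']);R=Ro.from_quat(s['tcp_rot'])
print('t',round(s['time'],2),'pos',p.round(4),'yaw',round(float(np.degrees(np.arctan2(*R.as_matrix()[[1,0],1]))),2),'open',round(s['opening'],3),'ff',s['finger_force'],'F',np.round(s['contact_force'],1),'q',np.round(s['qpos'],2))
a=np.array(sys.argv[1:],float).reshape(-1,4)
for x,y,z,w in a:
    w=np.radians(w);M=np.array([[-np.sin(w),np.cos(w),0],[np.cos(w),np.sin(w),0],[0,0,-1]]).T
    print('shift cm',(R.inv().apply(np.array([x,y,z])-p)*100).round(2),'rot',(R.inv()*Ro.from_matrix(M)).as_rotvec(degrees=True).round(2))
E
python3 plan.py .48 .17 .25 20 .42 -.121 .23 0
```

```text
t 0.3 pos [0.207  0.6423 0.2308] yaw 72.14 open 1.006 ff 0.0 F [ 0.1 -0.3 -0.3] q [ 1.11  0.29  1.58  0.    1.28 -0.15]
shift cm [-40.47 -36.57  -1.89] rot [-5.000e-02  1.000e-02  5.214e+01]
shift cm [-43.69 -66.11   0.13] rot [-5.000e-02  2.000e-02  7.214e+01]
```

>>> arm_command(series=[-10,-9,-0.5,0,0,7,0,-14,-13,-0.7,0,0,14,0,-17,-16,-1,0,0,21,0,-20,-19,-1.2,0,0,28,0,-23,-21.5,-1.4,0,0,35,0,-26,-24,-1.6,0,0,42,0,-29,-26.5,-1.7,0,0,49,0,-32,-29,-1.8,0,0,52.1,0,-35,-31.5,-1.9,0,0,52.1,0,-38,-34,-1.9,0,0,52.1,0])

```text
time: 1.13
eef_pos: [0.4157, 0.2802, 0.2485]
tcp_rot: [0.573, 0.819, 0.0, 0.0]
contact_force: [0.5, 0.5, -0.2]
opening: 1.001
finger_force: 0.0
```

```bash
python3 plan.py .42 -.121 .23 0
```

```text
t 1.13 pos [0.4157 0.2802 0.2485] yaw 20.05 open 1.001 ff 0.0 F [ 0.5  0.5 -0.2] q [ 0.39 -0.12  1.98  0.    1.28  0.04]
shift cm [-37.84 -13.35   1.83] rot [ 6.000e-02 -2.000e-02  2.005e+01]
```

>>> arm_command(series=[-37,-12.5,1.5,0,0,20,0,-37,-12.5,1.5,0,0,20,0,-37,-12.5,1.5,0,0,20,0,-37,-12.5,1.5,0,0,20,0,-37,-12.5,1.5,0,0,20,0,-37,-12.5,1.5,0,0,20,0,-37,-12.5,1.5,0,0,20,0,-37,-12.5,1.5,0,0,20,0,-37,-12.5,1.5,0,0,20,0,-37,-12.5,1.5,0,0,20,0])

```text
time: 1.97
eef_pos: [0.4241, -0.1127, 0.2333]
tcp_rot: [0.708, 0.706, -0.001, 0.001]
contact_force: [-1.0, -0.6, -0.5]
opening: 0.999
finger_force: 0.0
```

>>> arm_command(series=[0,0,0,0,0,0,0,0,0,0,0,0,0,0,0,0,0,0,0,0,0])

```text
time: 2.22
eef_pos: [0.4244, -0.1077, 0.233]
tcp_rot: [0.707, 0.707, 0.0, -0.0]
contact_force: [0.7, -0.8, -0.2]
opening: 0.999
finger_force: 0.0
```

```bash
python3 plan.py .42 -.121 .23 0; python3 - <<'E'
from h import *
r=vision.read_camera('wrist');print(r['K'],r['T_tool_cam']);cv2.imwrite('pics/w1.png',r['color'])
E
```

```text
t 2.22 pos [ 0.4244 -0.1077  0.233 ] yaw 0.05 open 0.999 ff 0.0 F [ 0.7 -0.8 -0.2] q [-0.48 -0.26  2.13  0.    1.28 -0.48]
shift cm [-1.33 -0.44  0.3 ] rot [-0.   -0.03  0.05]
[[304.21375722   0.         282.03625494]
 [  0.         304.21375722 211.28930925]
 [  0.           0.           1.        ]] [[ 4.14673505e-04 -9.66187740e-01 -2.57839249e-01  6.51501674e-02]
 [ 9.99999814e-01  2.85234474e-04  5.39418946e-04  1.57343800e-03]
 [-4.47635330e-04 -2.57839425e-01  9.66187679e-01 -1.43437300e-01]
 [ 0.00000000e+00  0.00000000e+00  0.00000000e+00  1.00000000e+00]]
```

View pics/w1.png

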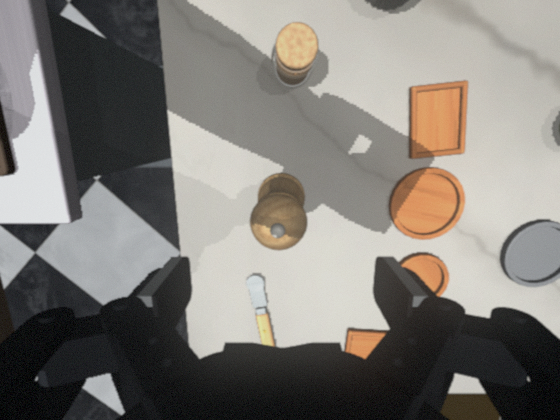

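Wrist view: finial at (278,230), cork top at (296,44), mill holder at (427,202), box holder at (438,120). I'll cast these to the world and compare with the top-camera values.

```bash
cat >> h.py <<'E'
def wray(uv,z):
    from scipy.spatial.transform import Rotation as Ro
    s=telemetry.get_state();r=vision.read_camera('wrist')
    T=np.eye(4);T[:3,:3]=Ro.from_quat(s['tcp_rot']).as_matrix();T[:3,3]=s['eef_pos'];T=T@np.array(r['T_tool_cam'])
    W=np.linalg.inv(T);r['rvec']=cv2.Rodrigues(W[:3,:3])[0];r['tvec']=W[:3,3]
    return r,ray(r,uv,z)
E
python3 - <<'E'
from h import *
for n,uv,z in [('finial',(278,230),.148),('headcentre',(279,221),.122),('cork',(296,45),.092),('millhold',(427,203),.010),('boxhold',[(410,86),(466,82),(466,153),(411,157)],.009),('jarholder rim left/top',[(424,254)],.011)]:
    print(n,wray(uv,z)[1].round(4))
E
```

```text
finial [[ 0.423  -0.1184]]
headcentre [[ 0.4236 -0.1187]]
cork [[0.4376 0.0275]]
millhold [[ 0.606  -0.1287]]
boxhold [[ 0.5702  0.0063]
 [ 0.6327  0.0107]
 [ 0.6452 -0.0679]
 [ 0.5803 -0.0728]]
jarholder rim left/top [[ 0.6101 -0.1966]]
```

>>> arm_command(series=[-1.1,-0.2,3,0,0,0,0,-1.1,-0.2,6,0,0,0,0,-1.1,-0.2,9,0,0,0,0,-1.1,-0.2,11,0,0,0,0,-1.1,-0.2,12,0,0,0,0,-1.1,-0.2,12.8,0,0,0,0,-1.1,-0.2,12.8,0,0,0,0,-1.1,-0.2,12.8,0,0,0,0], force=30)

```text
time: 3.23
eef_pos: [0.4232, -0.1197, 0.1059]
tcp_rot: [0.707, 0.707, 0.0, 0.001]
contact_force: [-0.4, 0.3, 0.2]
opening: 1.001
finger_force: 0.0
```

>>> arm_command(series=[0,0,0,0,0,0,0.3,0,0,0,0,0,0,0.4,0,0,0,0,0,0,0.5,0,0,0,0,0,0,0.6,0,0,0,0,0,0,0.7,0,0,0,0,0,0,0.7,0,0,0,0,0,0,0.7,0,0,0,0,0,0,0.7,0,0,0,0,0,0,0.7,0,0,0,0,0,0,0.7], force=30)

```text
time: 4.07
eef_pos: [0.4233, -0.1201, 0.1064]
tcp_rot: [0.707, 0.707, 0.0, 0.001]
contact_force: [-1.7, -2.0, 6.1]
opening: 0.547
finger_force: 30.6
```

>>> arm_command(series=[0,0,-1.5,0,0,0,0.7,0,0,-3,0,0,0,0.7,0,0,-4.5,0,0,0,0.7,-0.1,2,-5.5,0,0,0,0.7,-0.2,5,-5.5,0,0,0,0.7,-0.4,8,-5.5,0,0,0,0.7,-0.6,11,-5.5,0,0,0,0.7,-0.8,14,-5.5,0,0,0,0.7,-1,16.5,-5.5,0,0,0,0.7,-1,18.2,-5.5,0,0,0,0.7])

```text
time: 4.9
eef_pos: [0.606, -0.1293, 0.1587]
tcp_rot: [0.707, 0.707, -0.0, -0.0]
contact_force: [-0.8, -0.1, -1.0]
opening: 0.545
finger_force: 31.8
```

>>> arm_command(series=[0,0,0,0,0,0,0.7,0,0,0,0,0,0,0.7,0,0,0,0,0,0,0.7])

```text
time: 5.15
eef_pos: [0.6031, -0.1289, 0.1588]
tcp_rot: [0.707, 0.707, -0.001, -0.001]
contact_force: [0.1, -0.3, -0.8]
opening: 0.546
finger_force: 31.9
```

```bash
python3 plan.py .605 -.130 .112 0; python3 - <<'E'
from h import *
r,_=wray((1,1),0);s=vision.read_camera('scene')
cv2.imwrite('pics/w2.png',np.hstack([cv2.resize(r['color'],(400,300)),cv2.resize(s['color'][130:370,180:500],(400,300))]))
E
```

```text
t 5.15 pos [ 0.6031 -0.1289  0.1588] yaw 0.04 open 0.546 ff 31.856169766397215 F [ 0.1 -0.3 -0.8] q [-0.37  0.23  1.78 -0.    1.13 -0.38]
shift cm [-0.11  0.2   4.68] rot [-0.16 -0.05  0.04]
```

View pics/w2.png

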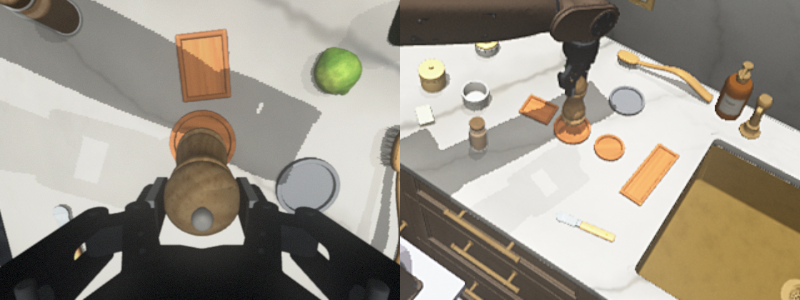

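The wrist view shows the mill upright in the pads at about (200,190), over the holder. The scene view agrees, so I'll lower it.

>>> arm_command(series=[-0.1,0.1,1.5,0,0,0,0.7,-0.1,0.1,3,0,0,0,0.7,-0.1,0.1,4,0,0,0,0.7,-0.1,0.1,4.5,0,0,0,0.7,-0.1,0.1,4.7,0,0,0,0.7,-0.1,0.1,4.8,0,0,0,0.7,-0.1,0.1,4.85,0,0,0,0.7,-0.1,0.1,4.85,0,0,0,0.7])

```text
time: 5.92
eef_pos: [0.6059, -0.1305, 0.1124]
tcp_rot: [0.707, 0.707, 0.0, 0.001]
contact_force: [0.2, 0.0, -2.3]
opening: 0.547
finger_force: 31.9
```

>>> arm_command(series=[0,0,0,0,0,0,0.4,0,0,0,0,0,0,0.35,0,0,0,0,0,0,0.3,0,0,0,0,0,0,0.2,0,0,0,0,0,0,0,0,0,0,0,0,0,0,0,0,0,0,0,0,0,0,0,0,0,0,0,0])

```text
time: 6.58
eef_pos: [0.6055, -0.1303, 0.1116]
tcp_rot: [0.707, 0.707, 0.0, 0.0]
contact_force: [0.7, -1.0, 0.5]
opening: 1.002
finger_force: 0.0
```

>>> arm_command(series=[0,0,-2,0,0,0,0,0,0,-4,0,0,0,0,0,0,-7,0,0,0,0,0,0,-10,0,0,0,0,0,0,-12,0,0,0,0,0,0,-12,0,0,0,0,0,0,-12,0,0,0,0])

```text
time: 7.17
eef_pos: [0.6062, -0.1306, 0.2332]
tcp_rot: [0.707, 0.707, 0.001, 0.002]
contact_force: [0.2, 0.4, -0.6]
opening: 1.001
finger_force: 0.0
```

```bash
python3 plan.py .438 .027 .18 0 .438 .027 .05 0
```

```text
t 7.17 pos [ 0.6062 -0.1306  0.2332] yaw 0.04 open 1.001 ff 0.0 F [ 0.2  0.4 -0.6] q [-0.38  0.16  1.72 -0.    1.26 -0.38]
shift cm [ 15.78 -16.83   5.25] rot [0.18 0.07 0.04]
shift cm [ 15.79 -16.87  18.25] rot [0.18 0.07 0.04]
```

>>> arm_command(series=[3,-3,0,0,0,0,0,6,-6,0,0,0,0,0,9,-9,0,0,0,0,0,12,-12,1,0,0,0,0,15,-15,3,0,0,0,0,15.8,-16.8,5,0,0,0,0,15.8,-16.8,5,0,0,0,0,15.8,-16.8,5,0,0,0,0,15.8,-16.8,5,0,0,0,0,15.8,-16.8,5,0,0,0,0])

```text
time: 8.0
eef_pos: [0.4389, 0.0269, 0.1825]
tcp_rot: [0.707, 0.707, 0.001, 0.001]
contact_force: [-0.8, -0.1, -0.5]
opening: 1.001
finger_force: 0.0
```

```bash
python3 plan.py .438 .027 .036 0; python3 - <<'E'
from h import *
t=vision.read_camera('top');r,_=wray((1,1),0)
cv2.imwrite('pics/t2.png',np.hstack([cv2.resize(r['color'],(400,300)),cv2.resize(t['color'][160:295,230:410],(400,300))]))
E
```

```text
t 8.0 pos [0.4389 0.0269 0.1825] yaw -0.01 open 1.001 ff 0.0 F [-0.8 -0.1 -0.5] q [-0.17 -0.21  2.18 -0.    1.17 -0.17]
shift cm [ 0.02 -0.12 14.65] rot [ 0.11  0.03 -0.01]
```

View pics/t2.png

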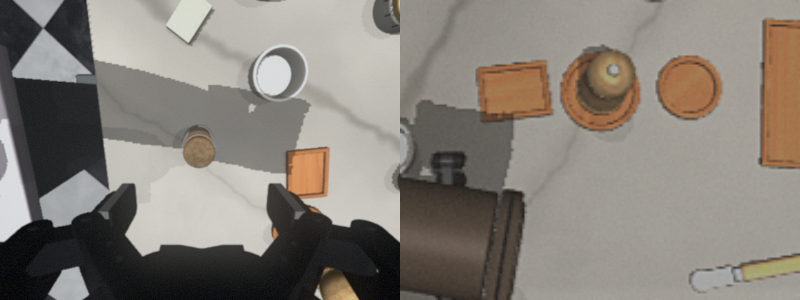

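The mill stands upright in its holder, with the finial at (612,70) in the right panel. The jar is centred at (200,150) in the left panel. Descending on the jar.

>>> arm_command(series=[0,-0.1,3,0,0,0,0,0,-0.1,6,0,0,0,0,0,-0.1,9,0,0,0,0,0,-0.1,12,0,0,0,0,0,-0.1,13.6,0,0,0,0,0,-0.1,14.4,0,0,0,0,0,-0.1,14.6,0,0,0,0,0,-0.1,14.6,0,0,0,0])

```text
time: 8.77
eef_pos: [0.4374, 0.0271, 0.036]
tcp_rot: [0.707, 0.707, 0.0, 0.0]
contact_force: [-0.2, -1.1, -0.5]
opening: 1.003
finger_force: 0.0
```

>>> arm_command(series=[0,0,0,0,0,0,0.3,0,0,0,0,0,0,0.4,0,0,0,0,0,0,0.5,0,0,0,0,0,0,0.6,0,0,0,0,0,0,0.7,0,0,0,0,0,0,0.75,0,0,0,0,0,0,0.75,0,0,0,0,0,0,0.75,0,0,0,0,0,0,0.75,0,0,0,0,0,0,0.75], force=30)

```text
time: 9.6
eef_pos: [0.4372, 0.0275, 0.0368]
tcp_rot: [0.707, 0.707, 0.0, 0.001]
contact_force: [-0.9, -0.5, 5.4]
opening: 0.492
finger_force: 30.2
```

```bash
python3 plan.py .438 .027 .24 0 .525 -.18 .24 0  .609 -.233 .24 0 .609 -.233 .07 0
```

```text
t 9.6 pos [0.4372 0.0275 0.0368] yaw 0.05 open 0.492 ff 30.18269184976816 F [-0.9 -0.5  5.4] q [-0.17  0.03  2.27 -0.    0.84 -0.17]
shift cm [ -0.05   0.11 -20.32] rot [0.08 0.02 0.05]
shift cm [-20.76   8.79 -20.3 ] rot [0.08 0.02 0.05]
shift cm [-26.07  17.19 -20.29] rot [0.08 0.02 0.05]
shift cm [-26.06  17.16  -3.29] rot [0.08 0.02 0.05]
```

>>> arm_command(series=[0,0,-2,0,0,0,0.75,0,0,-4.5,0,0,0,0.75,-2,0.5,-7,0,0,0,0.75,-5.5,0.5,-7,0,0,0,0.75,-9.5,0.8,-7,0,0,0,0.75,-13.5,1,-7,0,0,0,0.75,-17.5,1.2,-7,0,0,0,0.75,-21,1.2,-7,0,0,0,0.75,-24.5,1.2,-7,0,0,0,0.75,-26.2,1.2,-7,0,0,0,0.75])

```text
time: 10.43
eef_pos: [0.4484, -0.2382, 0.1057]
tcp_rot: [0.708, 0.706, -0.0, 0.001]
contact_force: [0.5, 0.1, -1.2]
opening: 0.49
finger_force: 31.3
```

>>> arm_command(series=[0,1,0,0,0,0,0.75,0,4,0,0,0,0,0.75,0,7,0,0,0,0,0.75,0,10,0,0,0,0,0.75,0,13,0,0,0,0,0.75,0,15,0,0,0,0,0.75,0,16,0,0,0,0,0.75,0,16,0,0,0,0,0.75,0,16,0,0,0,0,0.75])

```text
time: 11.18
eef_pos: [0.6079, -0.2334, 0.1047]
tcp_rot: [0.707, 0.708, -0.0, -0.001]
contact_force: [0.4, 1.1, -1.4]
opening: 0.49
finger_force: 31.3
```

```bash
python3 plan.py .609 -.233 .0415 0; python3 - <<'E'
from h import *
r,_=wray((1,1),0);s=vision.read_camera('scene')
cv2.imwrite('pics/w3.png',np.hstack([cv2.resize(r['color'],(400,300)),cv2.resize(s['color'][130:370,180:500],(400,300))]))
E
```

```text
t 11.18 pos [ 0.6079 -0.2334  0.1047] yaw 0.09 open 0.49 ff 31.33206758648157 F [ 0.4  1.1 -1.4] q [-0.52  0.36  1.73 -0.    1.06 -0.52]
shift cm [0.03 0.12 6.32] rot [-0.11 -0.05  0.09]
```

View pics/w3.png

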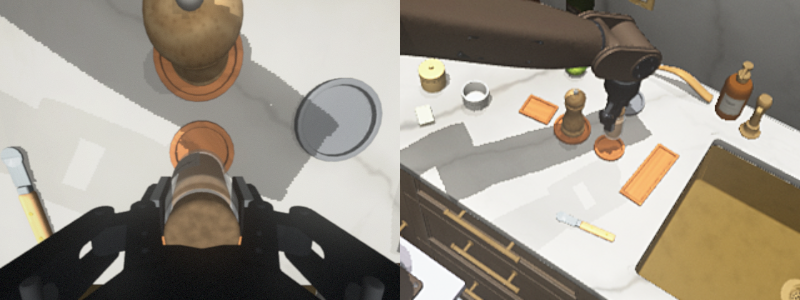

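The jar is held upright over the small holder, which is at (200,150) in the left panel. Lowering, releasing and backing out upward.

>>> arm_command(series=[0,0.1,2,0,0,0,0.75,0,0.1,4,0,0,0,0.75,0,0.1,5.5,0,0,0,0.75,0,0.1,6,0,0,0,0.75,0,0.1,6.2,0,0,0,0.75,0,0.1,6.35,0,0,0,0.75,0,0.1,6.4,0,0,0,0.75,0,0.1,6.4,0,0,0,0.75])

```text
time: 11.95
eef_pos: [0.6102, -0.2348, 0.0428]
tcp_rot: [0.707, 0.707, 0.0, 0.001]
contact_force: [0.3, -0.1, -1.4]
opening: 0.491
finger_force: 31.3
```

>>> arm_command(series=[0,0,0,0,0,0,0.45,0,0,0,0,0,0,0.4,0,0,0,0,0,0,0.3,0,0,0,0,0,0,0.2,0,0,0,0,0,0,0,0,0,0,0,0,0,0,0,0,0,0,0,0,0,0,0,0,0,0,0,0])

```text
time: 12.62
eef_pos: [0.6095, -0.2343, 0.0415]
tcp_rot: [0.707, 0.707, -0.0, -0.0]
contact_force: [-0.1, 0.4, 0.0]
opening: 1.003
finger_force: 0.0
```

>>> arm_command(series=[0,0,-2,0,0,0,0,0,0,-5,0,0,0,0,0,0,-8,0,0,0,0,0,0,-11,0,0,0,0,0,0,-14,0,0,0,0,0,0,-17,0,0,0,0,0,0,-19,0,0,0,0,0,0,-19,0,0,0,0,0,0,-19,0,0,0,0])

```text
time: 13.37
eef_pos: [0.6102, -0.2347, 0.2333]
tcp_rot: [0.707, 0.707, 0.0, 0.002]
contact_force: [0.4, 0.4, -0.5]
opening: 1.003
finger_force: 0.0
```

```bash
python3 plan.py .46 -.1 .23 0 .426 .187 .16 -37 
```

```text
t 13.37 pos [ 0.6102 -0.2347  0.2333] yaw 0.04 open 1.003 ff 0.0 F [ 0.4  0.4 -0.5] q [-0.52  0.24  1.63 -0.    1.27 -0.52]
shift cm [ 13.48 -15.01   0.26] rot [0.17 0.1  0.04]
shift cm [ 42.19 -18.41   7.2 ] rot [ 0.2   0.04 37.04]
```

>>> arm_command(series=[3,-3,0,0,0,0,0,6,-6,0,0,0,0,0,9,-9,0,0,0,0,0,12,-12,0,0,0,4,0,15,-14,0,0,0,8,0,19,-14,0,0,0,12,0,23,-14.5,0,0,0,18,0,27,-15,0,0,0,24,0,31,-16,0,0,0,30,0,35,-17,0,0,0,37,0])

```text
time: 14.2
eef_pos: [0.4401, 0.1075, 0.2291]
tcp_rot: [0.891, 0.455, -0.002, -0.001]
contact_force: [0.7, 0.0, -1.1]
opening: 0.996
finger_force: 0.0
```

>>> arm_command(series=[0,0,0,0,0,0,0,0,0,0,0,0,0,0,0,0,0,0,0,0,0])

```text
time: 14.45
eef_pos: [0.4414, 0.1055, 0.2299]
tcp_rot: [0.889, 0.458, -0.001, -0.0]
contact_force: [0.5, 0.1, 0.1]
opening: 1.002
finger_force: 0.0
```

```bash
python3 plan.py .426 .187 .16 -37.5 
```

```text
t 14.45 pos [0.4414 0.1055 0.2299] yaw -35.51 open 1.002 ff 0.0 F [0.5 0.1 0.1] q [ 0.01 -0.22  2.1  -0.    1.26  0.63]
shift cm [ 5.76 -5.97  6.99] rot [-0.11  0.12  1.99]
```

>>> arm_command(series=[2,-2,1,0,0,2,0,4,-4,3,0,0,2,0,5.8,-6,5,0,0,2,0,5.8,-6,7,0,0,2,0,5.8,-6,7,0,0,2,0,5.8,-6,7,0,0,2,0,5.8,-6,7,0,0,2,0])

```text
time: 15.03
eef_pos: [0.4281, 0.1865, 0.1622]
tcp_rot: [0.898, 0.441, 0.0, 0.0]
contact_force: [0.9, 0.0, 0.0]
opening: 0.999
finger_force: 0.0
```

```bash
python3 plan.py .426 .187 .004 -37.5;  python3 - <<'E'
from h import *
t=vision.read_camera('top');r,_=wray((1,1),0)
cv2.imwrite('pics/w4.png',np.hstack([cv2.resize(r['color'],(400,300)),cv2.resize(t['color'][160:295,230:410],(400,300))]))
hsv=cv2.cvtColor(r['color'],cv2.COLOR_BGR2HSV);print(hsv[150:260:20,200:360:20].tolist())
E
```

```text
t 15.03 pos [0.4281 0.1865 0.1622] yaw -37.71 open 0.999 ff 0.0 F [0.9 0.  0. ] q [ 0.19 -0.11  2.14 -0.    1.12  0.85]
shift cm [-0.1  -0.2  15.82] rot [ 0.04 -0.02 -0.21]
[[[78, 7, 174], [34, 11, 187], [21, 14, 187], [26, 14, 124], [17, 19, 122], [23, 17, 118], [26, 17, 118], [21, 15, 120]], [[100, 9, 162], [20, 16, 188], [26, 11, 184], [26, 14, 125], [34, 15, 122], [19, 17, 120], [34, 15, 117], [17, 15, 119]], [[22, 15, 186], [22, 15, 186], [20, 13, 182], [22, 34, 144], [24, 62, 165], [30, 9, 115], [24, 11, 114], [20, 13, 115]], [[20, 14, 159], [19, 13, 153], [23, 10, 100], [24, 32, 129], [25, 57, 166], [30, 18, 100], [19, 18, 113], [17, 16, 110]], [[23, 16, 188], [25, 13, 118], [26, 15, 116], [39, 15, 119], [26, 15, 118], [20, 14, 109], [17, 15, 116], [21, 15, 121]], [[30, 10, 106], [17, 21, 109], [20, 14, 108], [26, 17, 106], [30, 14, 107], [30, 10, 106], [18, 19, 175], [20, 16, 188]]]
```

View pics/w4.png

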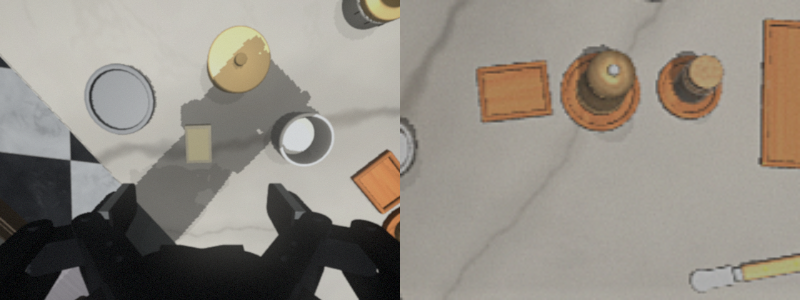

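The wrist panel shows the matchbox at (199,144), square to the jaws. The right panel shows the mill and jar standing in their holders. Descending on the matchbox, keeping the tips above rim height for the later placing.

>>> arm_command(series=[-0.2,-0.1,3,0,0,0,0,-0.2,-0.1,6,0,0,0,0,-0.2,-0.1,9,0,0,0,0,-0.2,-0.1,12,0,0,0,0,-0.2,-0.1,14,0,0,0,0,-0.2,-0.1,15,0,0,0,0,-0.2,-0.1,15.3,0,0,0,0,-0.2,-0.1,15.4,0,0,0,0,-0.2,-0.1,15.4,0,0,0,0,-0.2,-0.1,15.4,0,0,0,0])

```text
time: 15.97
eef_pos: [0.4267, 0.1869, 0.0093]
tcp_rot: [0.897, 0.441, 0.002, 0.0]
contact_force: [-0.2, -0.1, -0.3]
opening: 0.998
finger_force: 0.0
```

```bash
python3 plan.py .4265 .185 .005 -37.5
```

```text
t 15.97 pos [0.4267 0.1869 0.0093] yaw -37.61 open 0.998 ff 0.0 F [-0.2 -0.1 -0.3] q [0.19 0.15 2.21 0.   0.78 0.85]
shift cm [-0.17  0.1   0.43] rot [ 0.13 -0.15 -0.11]
```

>>> arm_command(series=[-0.1,0,0.3,0,0,0,0,-0.1,0,0.3,0,0,0,0.3,-0.1,0,0.3,0,0,0,0.5,-0.1,0,0.3,0,0,0,0.65,-0.1,0,0.3,0,0,0,0.8,-0.1,0,0.3,0,0,0,0.8,-0.1,0,0.3,0,0,0,0.8,-0.1,0,0.3,0,0,0,0.8,-0.1,0,0.3,0,0,0,0.8,-0.1,0,0.3,0,0,0,0.8], force=30)

```text
time: 16.8
eef_pos: [0.4249, 0.186, 0.0049]
tcp_rot: [0.897, 0.442, 0.0, 0.0]
contact_force: [-0.9, 0.5, 3.3]
opening: 0.408
finger_force: 31.0
```

```bash
python3 plan.py .46 .03 .06 6 .606 -.031 .06 6
```

```text
t 16.8 pos [0.4249 0.186  0.0049] yaw -37.59 open 0.408 ff 31.04308247566223 F [-0.9  0.5  3.3] q [0.19 0.15 2.22 0.   0.77 0.85]
shift cm [-10.22  12.3   -5.51] rot [ 4.000e-02 -2.000e-02 -4.359e+01]
shift cm [-6.14 27.59 -5.5 ] rot [ 4.000e-02 -2.000e-02 -4.359e+01]
```

>>> arm_command(series=[0,0,-3,0,0,0,0.8,0,0,-6,0,0,0,0.8,-0.5,2,-9,0,0,-6,0.8,-1.5,5.5,-11,0,0,-12,0.8,-2.2,9,-11.5,0,0,-18,0.8,-3,12.5,-11.5,0,0,-24,0.8,-3.8,16,-11.5,0,0,-30,0.8,-4.6,20,-11.5,0,0,-36,0.8,-5.4,24,-11.5,0,0,-42,0.8,-6.1,27.5,-11.5,0,0,-43.6,0.8])

```text
time: 17.63
eef_pos: [0.6059, -0.0322, 0.1188]
tcp_rot: [0.668, 0.744, -0.0, -0.0]
contact_force: [0.1, 0.5, 0.6]
opening: 0.41
finger_force: 30.7
```

>>> arm_command(series=[0,0,0,0,0,0,0.8,0,0,0,0,0,0,0.8,0,0,0,0,0,0,0.8,0,0,0,0,0,0,0.8])

```text
time: 17.97
eef_pos: [0.6039, -0.0291, 0.1187]
tcp_rot: [0.669, 0.743, -0.0, -0.001]
contact_force: [-0.4, -0.5, -0.0]
opening: 0.409
finger_force: 30.7
```

```bash
python3 plan.py .606 -.031 .0095 6;  python3 - <<'E'
from h import *
r,_=wray((1,1),0);s=vision.read_camera('scene')
cv2.imwrite('pics/w5.png',np.hstack([cv2.resize(r['color'],(400,300)),cv2.resize(s['color'][130:370,180:500],(400,300))]))
E
```

```text
t 17.97 pos [ 0.6039 -0.0291  0.1187] yaw 6.05 open 0.409 ff 30.67707359790802 F [-0.4 -0.5 -0. ] q [-0.22  0.25  1.84  0.    1.05 -0.32]
shift cm [-0.22  0.21 10.92] rot [-0.11 -0.05  0.05]
```

View pics/w5.png

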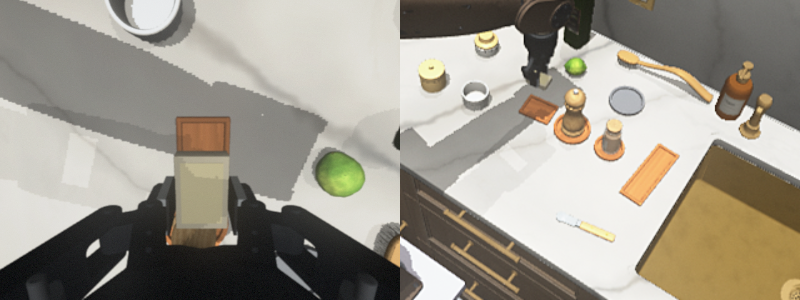

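The matchbox is held level at (202,190) and lined up with the holder below. Lowering.

>>> arm_command(series=[-0.2,0.2,3,0,0,0,0.8,-0.2,0.2,6,0,0,0,0.8,-0.2,0.2,8.5,0,0,0,0.8,-0.2,0.2,9.8,0,0,0,0.8,-0.2,0.2,10.4,0,0,0,0.8,-0.2,0.2,10.7,0,0,0,0.8,-0.2,0.2,10.8,0,0,0,0.8,-0.2,0.2,10.8,0,0,0,0.8,-0.2,0.2,10.8,0,0,0,0.8])

```text
time: 18.82
eef_pos: [0.6086, -0.0322, 0.0133]
tcp_rot: [0.669, 0.743, 0.001, 0.001]
contact_force: [-0.1, -0.3, 0.0]
opening: 0.409
finger_force: 30.7
```

```bash
python3 plan.py .606 -.031 .0095 6
```

```text
t 18.82 pos [ 0.6086 -0.0322  0.0133] yaw 6.01 open 0.409 ff 30.687273144721985 F [-0.1 -0.3  0. ] q [-0.22  0.41  1.86 -0.    0.87 -0.32]
shift cm [ 0.15 -0.25  0.38] rot [0.17 0.06 0.01]
```

>>> arm_command(series=[0,-0.1,0,0,0,0,0.8,0,-0.1,0.1,0,0,0,0.8,0,-0.1,0.2,0,0,0,0.8,0,-0.1,0.25,0,0,0,0.8,0,-0.1,0.25,0,0,0,0.8])

```text
time: 19.23
eef_pos: [0.6062, -0.0321, 0.0089]
tcp_rot: [0.669, 0.743, -0.0, -0.0]
contact_force: [0.5, 0.3, 0.2]
opening: 0.411
finger_force: 30.7
```

>>> arm_command(series=[0,0,0,0,0,0,0.55,0,0,0,0,0,0,0.5,0,0,-0.2,0,0,0,0.4,0,0,-0.5,0,0,0,0.3,0,0,-1,0,0,0,0.3,0,0,-3,0,0,0,0.3,0,0,-6,0,0,0,0.2,0,0,-10,0,0,0,0,0,0,-14,0,0,0,0,0,0,-18,0,0,0,0])

```text
time: 20.07
eef_pos: [0.606, -0.032, 0.1912]
tcp_rot: [0.669, 0.743, 0.0, 0.0]
contact_force: [1.3, 0.3, -0.1]
opening: 1.004
finger_force: 0.0
```

>>> arm_command(series=[0,0,-4,0,0,0,0,-0.3,-4,-4.5,0,0,0,0,-2,-8,-4.5,0,0,0,0,-5,-10,-4,0,0,0,0,-9,-10.5,-3,0,0,0,0,-13,-11,-2,0,0,0,0,-17,-11.5,0,0,0,0,0,-21,-12,0,0,0,0,0,-24,-13,0,0,0,0,0,-26,-14,0,0,0,0,0])

```text
time: 20.9
eef_pos: [0.4937, -0.3085, 0.1892]
tcp_rot: [0.67, 0.742, -0.0, 0.0]
contact_force: [-0.1, 0.4, 0.5]
opening: 0.999
finger_force: 0.0
```

```bash
python3 plan.py .400 -.3035 .16 9;  python3 - <<'E'
from h import *
t=vision.read_camera('top')
cv2.imwrite('pics/t5.png',cv2.resize(t['color'][160:310,230:430],(800,600)))
E
```

```text
t 20.9 pos [ 0.4937 -0.3085  0.1892] yaw 5.89 open 0.999 ff 0.0 F [-0.1  0.4  0.5] q [-0.73  0.12  1.85 -0.    1.17 -0.84]
shift cm [ 1.46 -9.27  2.92] rot [ 0.01  0.06 -3.11]
```

View pics/t5.png

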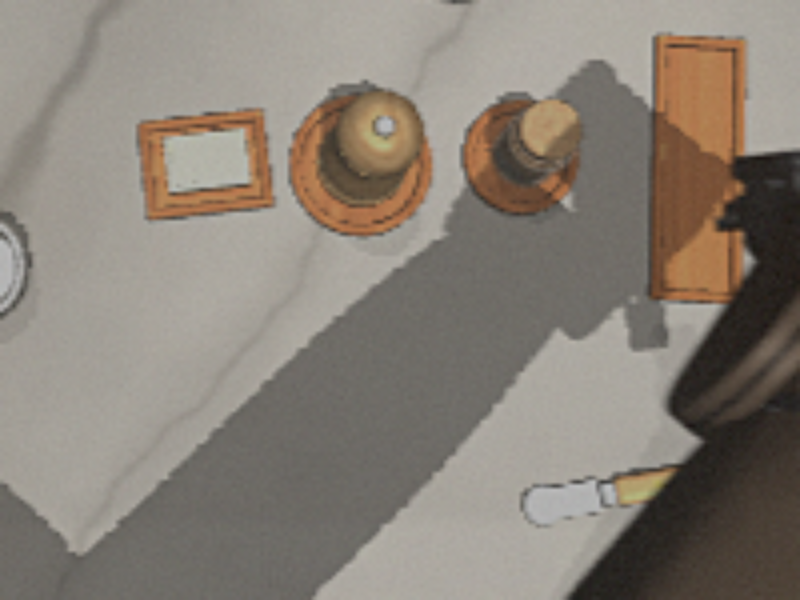

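The matchbox lies flat inside its rim at (208,160), with the mill and jar upright beside it. Now the spreader.

>>> arm_command(series=[0.5,-3,0.5,0,0,-3,0,1,-6,1.5,0,0,-3,0,1.4,-8,2.5,0,0,-3,0,1.4,-9.2,2.9,0,0,-3,0,1.4,-9.2,2.9,0,0,-3,0,1.4,-9.2,2.9,0,0,-3,0,1.4,-9.2,2.9,0,0,-3,0,1.4,-9.2,2.9,0,0,-3,0])

```text
time: 21.62
eef_pos: [0.4027, -0.3016, 0.1612]
tcp_rot: [0.649, 0.761, -0.0, 0.001]
contact_force: [0.5, -0.4, 0.1]
opening: 1.0
finger_force: 0.0
```

```bash
python3 plan.py .400 -.3035 .004 9;  python3 - <<'E'
from h import *
r,_=wray((1,1),0)
cv2.imwrite('pics/w6.png',r['color'])
E
```

```text
t 21.62 pos [ 0.4027 -0.3016  0.1612] yaw 9.05 open 1.0 ff 0.0 F [ 0.5 -0.4  0.1] q [-0.84 -0.03  2.06  0.    1.11 -1.  ]
shift cm [-0.12 -0.32 15.72] rot [0.08 0.11 0.05]
```

View pics/w6.png

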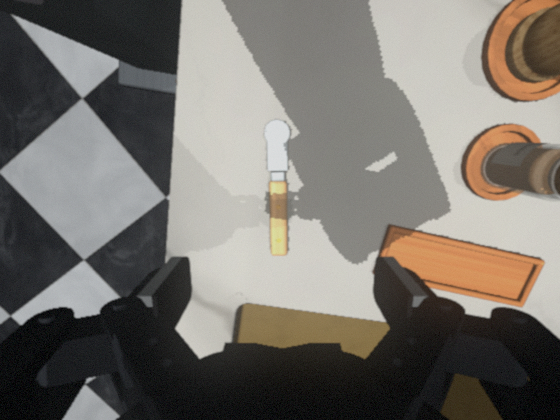

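Wrist view: spreader tip at (277,120), handle end at (280,255), tray corners at (391,226), (543,260), (529,304), (376,264). I'll cast them for a check.

```bash
python3 - <<'E'
from h import *
a=wray([(277,119),(280,255),(279,182)],.008)[1];print(a.round(4),'mid',a[:2].mean(0).round(4),np.linalg.norm(a[0]-a[1]),np.degrees(np.arctan2(*(a[0]-a[1])[::-1])))
b=wray([(391,226),(543,260),(529,304),(376,264)],.009)[1];print(b.round(4),b.mean(0).round(4))
for i,j in((0,1),(3,2),(0,3)):print(np.linalg.norm(b[i]-b[j]).round(3),np.degrees(np.arctan2(*(b[j]-b[i])[::-1])).round(1))
E
python3 plan.py .4 -.3035 .004 9
```

```text
[[ 0.3881 -0.2282]
 [ 0.4122 -0.3626]
 [ 0.3991 -0.2865]] mid [ 0.4001 -0.2954] 0.13662449736493784 100.15105352361715
[[ 0.5184 -0.3128]
 [ 0.6856 -0.3241]
 [ 0.6901 -0.3761]
 [ 0.5133 -0.3561]] [ 0.6019 -0.3423]
0.168 -3.9
0.178 -6.5
0.044 -96.8
t 21.77 pos [ 0.4022 -0.3012  0.1605] yaw 9.05 open 1.002 ff 0.0 F [-0.2 -0.9  0.1] q [-0.84 -0.03  2.06  0.    1.11 -1.  ]
shift cm [-0.18 -0.26 15.65] rot [0.03 0.04 0.05]
```

>>> arm_command(series=[-0.2,-0.1,3,0,0,-1,0,-0.2,-0.1,6,0,0,-1,0,-0.2,-0.1,9,0,0,-1,0,-0.2,-0.1,12,0,0,-1,0,-0.2,-0.1,14,0,0,-1,0,-0.2,-0.1,15,0,0,-1,0,-0.2,-0.1,15.4,0,0,-1,0,-0.2,-0.1,15.5,0,0,-1,0,-0.2,-0.1,15.5,0,0,-1,0,-0.2,-0.1,15.5,0,0,-1,0])

```text
time: 22.6
eef_pos: [0.4017, -0.3042, 0.0066]
tcp_rot: [0.643, 0.766, -0.0, 0.002]
contact_force: [0.3, -0.5, -0.0]
opening: 0.994
finger_force: 0.0
```

```bash
python3 plan.py .4015 -.3033 .004 10
```

```text
t 22.6 pos [ 0.4017 -0.3042  0.0066] yaw 10.01 open 0.994 ff 0.0 F [ 0.3 -0.5 -0. ] q [-0.85  0.23  2.12 -0.    0.79 -1.02]
shift cm [ 0.1  -0.01  0.26] rot [0.1  0.16 0.01]
```

>>> arm_command(series=[0,0,0.1,0,0,0,0.3,0,0,0.1,0,0,0,0.5,0,0,0.1,0,0,0,0.65,0,0,0.1,0,0,0,0.75,0,0,0.1,0,0,0,0.85,0,0,0.1,0,0,0,0.95,0,0,0.1,0,0,0,0.95,0,0,0.1,0,0,0,0.95,0,0,0.1,0,0,0,0.95,0,0,0.1,0,0,0,0.95], force=40)

```text
time: 23.43
eef_pos: [0.4009, -0.3034, 0.0044]
tcp_rot: [0.643, 0.766, -0.0, 0.0]
contact_force: [-0.7, 0.1, 3.2]
opening: 0.193
finger_force: 40.5
```

```bash
python3 plan.py .48 -.32 .08 86.5 .6085 -.3445 .08 86.5
```

```text
t 23.43 pos [ 0.4009 -0.3034  0.0044] yaw 10.0 open 0.193 ff 40.52657425403595 F [-0.7  0.1  3.2] q [-0.85  0.23  2.12 -0.    0.79 -1.02]
shift cm [-3.01  7.5  -7.56] rot [-1.00e-02  4.00e-02 -7.65e+01]
shift cm [-7.66 19.73 -7.55] rot [-1.00e-02  4.00e-02 -7.65e+01]
```

>>> arm_command(series=[0,0,-2,0,0,0,0.95,0,0,-5,0,0,-7,0.95,0,0,-8.5,0,0,-14,0.95,-0.5,1,-12,0,0,-21,0.95,-1.5,4,-12,0,0,-28,0.95,-2.5,7,-12,0,0,-35,0.95,-4,10,-12,0,0,-42,0.95,-5.5,13,-12,0,0,-49,0.95,-6.5,16,-12,0,0,-56,0.95,-7.6,19.7,-12,0,0,-63,0.95])

```text
time: 24.27
eef_pos: [0.6081, -0.3438, 0.1227]
tcp_rot: [0.145, 0.989, 0.0, -0.001]
contact_force: [0.7, -0.8, 0.4]
opening: 0.194
finger_force: 40.1
```

>>> arm_command(series=[0,0,0,0,0,-7,0.95,0,0,0,0,0,-13.5,0.95,0,0,0,0,0,-13.5,0.95,0,0,0,0,0,-13.5,0.95,0,0,0,0,0,-13.5,0.95])

```text
time: 24.68
eef_pos: [0.6073, -0.3435, 0.1235]
tcp_rot: [0.032, 0.999, 0.0, -0.0]
contact_force: [0.1, 0.5, -0.7]
opening: 0.194
finger_force: 40.1
```

```bash
python3 plan.py .6085 -.3445 .0085 86.5;  python3 - <<'E'
from h import *
r,_=wray((1,1),0);s=vision.read_camera('scene');t=vision.read_camera('top')
cv2.imwrite('pics/w7.png',np.hstack([cv2.resize(r['color'],(400,300)),cv2.resize(s['color'][180:330,300:500],(400,300))]))
E
```

```text
t 24.68 pos [ 0.6073 -0.3435  0.1235] yaw 86.35 open 0.194 ff 40.13127565383911 F [ 0.1  0.5 -0.7] q [-0.66  0.43  1.59 -0.    1.12 -2.17]
shift cm [-0.13 -0.09 11.5 ] rot [ 0.03 -0.05 -0.15]
```

View pics/w7.png

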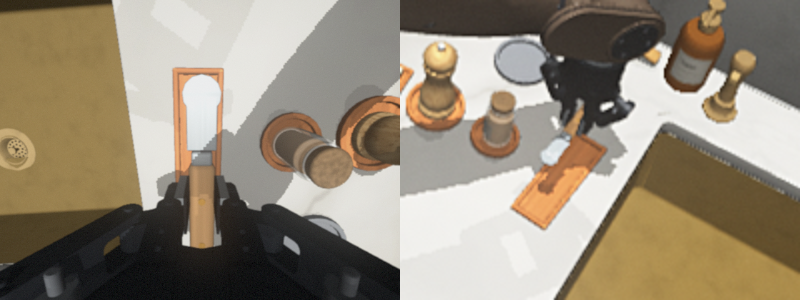

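The spreader is held level with its blade tip at (203,80), centred across the tray (x 174–224) and parallel to it. Lowering.

>>> arm_command(series=[-0.1,-0.1,3,0,0,0,0.95,-0.1,-0.1,6,0,0,0,0.95,-0.1,-0.1,9,0,0,0,0.95,-0.1,-0.1,10.4,0,0,0,0.95,-0.1,-0.1,11,0,0,0,0.95,-0.1,-0.1,11.2,0,0,0,0.95,-0.1,-0.1,11.3,0,0,0,0.95,-0.1,-0.1,11.3,0,0,0,0.95,-0.1,-0.1,11.3,0,0,0,0.95,-0.1,-0.1,11.3,0,0,0,0.95])

```text
time: 25.67
eef_pos: [0.6098, -0.3456, 0.013]
tcp_rot: [0.031, 1.0, -0.001, 0.001]
contact_force: [0.3, -0.3, -0.8]
opening: 0.191
finger_force: 40.1
```

>>> arm_command(series=[0,0,0,0,0,0,0.95,0,0,0,0,0,0,0.95])

```text
time: 25.83
eef_pos: [0.6092, -0.3451, 0.0119]
tcp_rot: [0.031, 1.0, -0.0, 0.0]
contact_force: [-0.1, -0.4, -0.9]
opening: 0.193
finger_force: 40.1
```

```bash
python3 plan.py .6085 -.3445 .0084 86.5
```

```text
t 25.83 pos [ 0.6092 -0.3451  0.0119] yaw 86.5 open 0.193 ff 40.13039231300354 F [-0.1 -0.4 -0.9] q [-0.66  0.57  1.62 -0.    0.95 -2.17]
shift cm [0.07 0.05 0.35] rot [-0.04  0.06  0.  ]
```

>>> arm_command(series=[0,0,0.1,0,0,0,0.95,0,0,0.2,0,0,0,0.95,0,0,0.25,0,0,0,0.95,0,0,0.25,0,0,0,0.95,0,0,0.25,0,0,0,0.95])

```text
time: 26.25
eef_pos: [0.6087, -0.3448, 0.0084]
tcp_rot: [0.031, 1.0, 0.0, -0.0]
contact_force: [-1.1, -0.5, -0.0]
opening: 0.193
finger_force: 40.2
```

>>> arm_command(series=[0,0,0,0,0,0,0.76,0,0,0,0,0,0,0.72,0,0,-0.1,0,0,0,0.68,0,0,-0.3,0,0,0,0.64,0,0,-0.8,0,0,0,0.6,0,0,-2,0,0,0,0.55,0,0,-4,0,0,0,0.5,0,0,-7,0,0,0,0.4,0,0,-11,0,0,0,0.2,0,0,-15,0,0,0,0])

```text
time: 27.08
eef_pos: [0.6082, -0.3443, 0.1601]
tcp_rot: [0.03, 1.0, 0.0, -0.001]
contact_force: [2.2, -0.7, 0.5]
opening: 0.86
finger_force: 0.0
```

>>> arm_command(series=[0,0,-4,0,0,0,0,3,0,-5,0,0,0,0,7,0,-5,0,0,0,0,11,0,-5,0,0,0,0,13,0,-5,0,0,0,0,13,0,-5,0,0,0,0,13,0,-5,0,0,0,0,13,0,-5,0,0,0,0])

```text
time: 27.75
eef_pos: [0.4797, -0.3372, 0.2098]
tcp_rot: [0.031, 1.0, -0.001, 0.001]
contact_force: [-0.4, 0.1, -0.1]
opening: 0.994
finger_force: 0.0
```

```bash
python3 plan.py; python3 - <<'E'
from h import *
r,_=wray((1,1),0);s=vision.read_camera('scene');t=vision.read_camera('top')
a=np.hstack([cv2.resize(r['color'],(400,300)),cv2.resize(s['color'][180:330,300:500],(400,300))])
b=np.hstack([cv2.resize(t['color'][160:295,250:430],(400,300)),cv2.resize(s['color'][130:310,130:370],(400,300))])
cv2.imwrite('pics/f.png',np.vstack([a,b]))
E
```

```text
t 27.75 pos [ 0.4797 -0.3372  0.2098] yaw 86.5 open 0.994 ff 0.0 F [-0.4  0.1 -0.1] q [-0.79  0.11  1.82  0.    1.21 -2.3 ]
```

View pics/f.png

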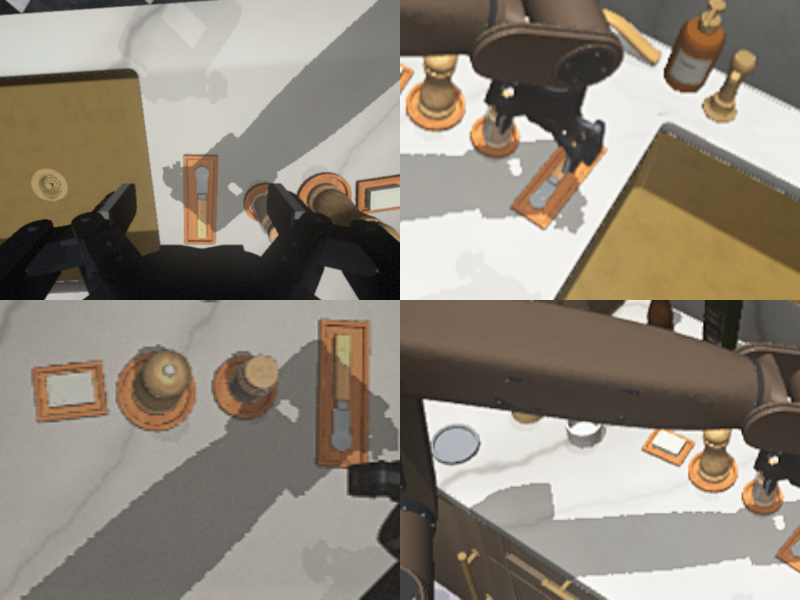

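All four items rest in their recesses. In the top panel the spreader runs from (342,333) to (342,451), inside the tray rim. The matchbox is at (70,389), with the mill and jar upright. The ramekin and tin are where they were, and the gripper touches nothing.

```bash
python3 -c "
from plant import ctrl
print(ctrl.sign_off())"
```

```text
the job is handed in; nothing more can be done
None
```

I handed the job in at about 28 s: the mill, jar, matchbox and spreader are each in their own holder, placed in the order asked, and the ramekin and tin were not touched; sign-off gave no verdict back.

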